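Index a boring template on its hidden dowel hole

TASK

The first dowel hole of a new row is already bored in the wooden panel, but the boring template has been laid over it about a centimetre out, so the hole is hidden. Take the steel index pin out of the bit block, stand it in the template's end hole (at the end without the big hang-up hole) and, bearing down only lightly so that its foot does not dent the panel, sweep pin and template together in a widening spiral until the pin drops into the panel's hole; then push the pin fully home, flange down on the template, and let go. Do not lift the template off or shove it away to look; leave it lying flat along the panel with the pin upright in it, and leave the other things on the bench and panel where they are.

Things in the scene. Friction and masses are not known exactly. Their poses are not given: they have to be found in the camera images.
- pin_handle (a point): centre of the index pin's round handle (20 mm across, 46 mm tall), on its axis, 23 mm above the flange's upper face and 63 mm above the foot; z up the pin. Grasp the pin here. At the start it stands upright in the bit block, flange resting on the block's top. Dragged sideways it can slowly tilt in the jaws unless gripped hard
- pin: steel index pin, one turned piece, 86 mm long, 0.12 kg: from the top a round handle 20 mm across x 46 mm, a flange 30 mm across x 6 mm, a straight round shank 10 mm across x 34 mm whose last 5 mm taper to a blunt foot 5 mm across. Origin at the centre of the foot, z up the pin
- pin_tip (a point): centre of the index pin's foot (lower end of its shank), 63 mm below the handle's centre; z up the pin
- bit_block: dark wooden block 150 x 60 x 44 mm, fixed on the bench, origin under its centre; the pin stands in its hole (12 mm across, 38 mm deep) at x = +45 mm, so lift it straight up 36 mm or more; four short drill bits stand 75 mm and more from the pin, up to 55 mm above the block
- template_hole (a point): centre of the mouth of the template's end hole (11 mm through hole, the one farthest from the hang-up hole), on its upper face, 72 mm above the bench; x along the row of holes towards the hang-up hole, z up. The panel's hidden dowel hole lies at the start 6 to 12 mm sideways from beneath this point, in any direction
- template: boring template: loose grey plate 234 x 76 x 20 mm, 0.3 to 0.5 kg, flat on the panel, slides freely on it; five steel-rimmed through holes 11 mm across, 32 mm apart along its middle, and a 26 mm hang-up hole near one end. Origin under the end hole, axes as template_hole; the plate reaches 38 mm past that hole to its near end and to each long edge
- panel_mid (a point): centre of the upper face of the wooden panel, 52 mm above the bench; x across its width, y along its length. The template lies along the length. The dowel hole bored under the template is upright, blind, 11.2 mm across and 18 mm deep; the pin's shank goes 14 mm into it when its flange is on the template
- panel: wooden cabinet side 240 x 380 x 30 mm, held still on rubber grips, origin on the bench under its centre, axes as panel_mid. The dark row of holes along its far edge is finished work. The pin's foot dents it above 40 N
- tape: steel tape measure, yellow case about 60 x 30 x 58 mm, lying on the panel; not part of the job
- pencil: flat carpenter's pencil, 167 x 13 x 7 mm, lying on the panel; not part of the job
- mallet: wooden mallet lying on the bench, 280 mm long; not part of the job
- square: try square, 160 mm blade, lying on the bench; not part of the job
- glue: upright glue bottle, 64 mm across, 190 mm tall; origin under its foot; not part of the job
- screwdriver: wooden-handled screwdriver 240 mm long, lying on the bench; not part of the job
- clamp: F-clamp, 360 mm long, lying on the bench; not part of the job
Things that resemble listed ones, but are neither listed nor needed, are in the scene too. There is more than one size of the pin; the job needs the smaller.

How it is judged:
By the outcome, as a careful person would: the job done as asked, in the order asked, and still so for the second after the job is handed in, with the robot touching nothing.
It also fails if it takes over 64 s, if anything falls off the work surface, if the arm or the gripper's body presses on something with over 40 N, if the wrist force passes 120 N, or if a joint passes its speed limit or range.

ROBOT

A 6-joint arm with a two-finger parallel gripper is mounted at the origin on the work surface. World frame = base frame: x ahead of the robot, y to its left, z up, the work surface at z = 0. Lengths are in mm, angles in rad, forces in N, time in s.
With the tool pointing down it reaches from about 275 to 725 mm from the base axis. Payload 15.9 kg.
Tool frame: the origin (TCP) lies midway between the tips of the shut fingers; the grasp point (between the pads) lies 19 mm behind it; z points along the fingers, y is the line along which they close (so a half turn about z gives the same grasp; the last joint's range is limited). The gripper opens to 85 mm and grips with 20 to 120 N. Pads are 22 mm wide; open, the fingers measure 114 mm over their backs; the gripper's body (76 mm by 85 mm) begins 54 mm behind the grasp point. The pads swing forward as they close: fully open they stand 13 mm farther back than shut.
Start: joints at [1.286, 0.213, -0.034, 1.323, 0, 1.571], TCP at [140.477, 479.845, 231.306] pointing down, gripper open.
Joint ranges: [-2.98, 2.98], [-0.74, 1.72], [-1.14, 1.35], [-2.1, 2.04], [-1.57, 1.44], [-3.14, 3.14]. Speed limits (rad/s): [1.89, 1.89, 2.39, 2.57, 3.14, 3.14].

INTERFACE

Orientations are given as a rotation vector (axis times angle).
In Python, from workcell import observe, optics, ctrl, finder gives the robot as it stands.
- The arm moves only by the shell command python3 -m handwheel 'ROWS' [OPENING] [FORCE]. ROWS is JSON, a list of rows, each a list of 4 numbers: the shift along the tool's x, y, z in mm, then the turn about the tool's z in degrees. In form: [[x, y, z, twist], ...]. A call has 1 to 10 rows; each row shifts and turns the commanded pose from where the row before left it, along the tool's axes as they then stand; what a row does not reach is not made up. A row lasts 1/8 s, in which the tool goes at most 62.5 mm and 10.7 degrees, less where a joint would pass 70% of its speed; a pose out of reach is approached as far as the arm can. A call with a gripper value outside its range is refused whole. OPENING is the opening, from 0 (shut) to 1 (fully open), set as the call begins (- or left out, the last holds). The fingers move at their own pace and stop on an object; FORCE is the grip in N (left out, the last holds). Time passes only in rows, so rows that do not move let the fingers close. It gives the time, the measured TCP pose, the force, the opening and the grip force at its end, in the units of the state.
- observe(): the state, without advancing time (a new reading comes with each control period).
- optics.camera(name): name is "scene" or "top" or "wrist"; returns the picture (384x512x3 uint8, red, green, blue); there is no depth.
- optics.camera_params(name): a dict with "camera_matrix" (3x3 intrinsics, pixels), "k1" (the pictures are not rectified: a ray, as slopes to the right and down, at radius r is drawn at 1 + k1 r^2 times it, then the intrinsics apply), "extrinsics" (4x4, takes a point from world to camera coordinates). Camera axes: x right, y up, looking along -z (the intrinsics and any distortion apply to the point x, -y, -z); pixel columns grow to the right and rows downward; lengths in mm; the calibration is good to about 2 mm. A picture is of the moment at which its call begins: read the wrist's pose just before it. camera_params takes no time and is no camera call; for the wrist camera it gives the pose at the moment of the call.
- ctrl.hand_in(): hands the job in; it is judged then, once.
Trained networks look in the newest picture that a camera, given by its name, has taken for a name from the list of things; names that differ only in an ending like _2 or _b are one class to them, and where a whole thing is asked for, a point or a joint stands for the part that bears it (a point fixed in the world has none). Each returns a list of dicts, best first, with "confidence" (0 to 1); they miss things now and then, are a little off and sometimes report something else, mostly with a low value. They report only what shows in the picture. A call takes as long as a camera call. They do not tell look-alikes from the thing itself.
- finder.look_for(label, camera): "bbox" ([left, top, right, bottom] in pixels, round what is visible of it).
- finder.cut_out(label, camera): "region" (384x512 bool, what is visible of it) and "bbox" ([left, top, right, bottom] in pixels, round what is visible of it).
The state is a dict: "time_s": time; "joint_pos": joint angles; "qd": joint speeds; "effort": joint torques, N m; "position": TCP position; "ee_rot": TCP orientation; "contact_force": force on the tool from outside, world axes, zero at the start; "moment": the same for the moment, N m; "width": opening from 0.0 (shut) to 1.0 (fully open); "gripper_force": force on a finger pad.
Only numpy, scipy, OpenCV 4.12 (cv2) and the standard library are available. Lean on these libraries where they do the work, as an engineer would, in place of code of your own. Each camera call takes 0.05 s, during which the arm holds its last target. There are 200 camera calls.

## Working session

There is one attempt and no reset: what is moved stays moved. The work goes in short steps, Python scripts to look and compute and a shell command to move; the robot and the scene stay as the last step left them, time stands still between calls to the robot, and variables do not carry over. Pictures are saved under pics/ and viewed, at most 10 in all, crops included, and the job is handed in when it is done.

```bash
mkdir -p pics; cat > h.py <<'E'
import numpy as np, cv2
from workcell import observe, optics, ctrl, finder
from scipy.spatial.transform import Rotation as R
def ray(cam,u,v,P=None):
    P=P or optics.camera_params(cam); K=np.array(P["camera_matrix"]);E=np.array(P["extrinsics"])
    p=np.array([(u-K[0,2])/K[0,0],(v-K[1,2])/K[1,1]]); q=p.copy()
    for _ in range(30): q=p/(1+P["k1"]*(q@q))
    d=E[:3,:3].T@np.array([q[0],-q[1],-1]); c=-E[:3,:3].T@E[:3,3]; return c,d
def at_z(cam,u,v,z,P=None):
    c,d=ray(cam,u,v,P); return c+d*(z-c[2])/d[2]
def proj(cam,X,P=None):
    P=P or optics.camera_params(cam); K=np.array(P["camera_matrix"]);E=np.array(P["extrinsics"])
    x=E[:3,:3]@np.array(X)+E[:3,3]; q=np.array([x[0],-x[1]])/-x[2]; q=q*(1+P["k1"]*(q@q))
    return K[:2,:2]@q+K[:2,2]
def snap(cam,f):
    im=optics.camera(cam); cv2.imwrite(f"pics/{f}.png",im[:,:,::-1]); return im
E
python3 - <<'E'
from h import *
s=observe();print(s["time_s"],s["position"],s["ee_rot"],s["contact_force"])
a=snap("scene","scene0");b=snap("top","top0")
cv2.imwrite("pics/t0.png",cv2.resize(b[:,:,::-1],(800,600)))
for l in ["pin","template_hole","bit_block","template","panel"]:
  for c in ["top","scene"]:
    print(l,c,[(np.round(d["bbox"]).astype(int).tolist(),round(d["confidence"],2)) for d in finder.look_for(l,c)[:4]])
for c in["top","scene","wrist"]:
  P=optics.camera_params(c);print(c,np.round(-np.array(P["extrinsics"])[:3,:3].T@np.array(P["extrinsics"])[:3,3]))
E
```

```text
0.0 [140.38865965 479.53723357 230.83986353] [-4.45849597e-01 -3.10964210e+00  1.66998705e-03] [-0.34042952 -0.39920209 -1.21873491]
pin top [([104, 201, 125, 213], 0.56), ([134, 222, 145, 234], 0.47)]
pin scene [([392, 181, 406, 208], 0.68), ([362, 175, 372, 195], 0.41)]
template_hole top [([201, 206, 283, 235], 0.56), ([217, 182, 271, 197], 0.45)]
template_hole scene [([224, 178, 306, 196], 0.65)]
bit_block top [([128, 218, 154, 267], 0.6)]
bit_block scene [([353, 164, 376, 208], 0.86), ([199, 169, 336, 241], 0.74)]
template top [([201, 210, 282, 232], 0.88)]
template scene [([364, 177, 372, 194], 0.7), ([224, 176, 302, 195], 0.62)]
panel top [([169, 162, 300, 254], 0.63), ([219, 182, 272, 198], 0.21)]
panel scene [([196, 169, 335, 241], 0.91), ([364, 178, 375, 194], 0.75)]
top [ 436.  -11. 1502.]
scene [1557.   90.  723.]
wrist [ 60. 503. 374.]
```

View pics/t0.png

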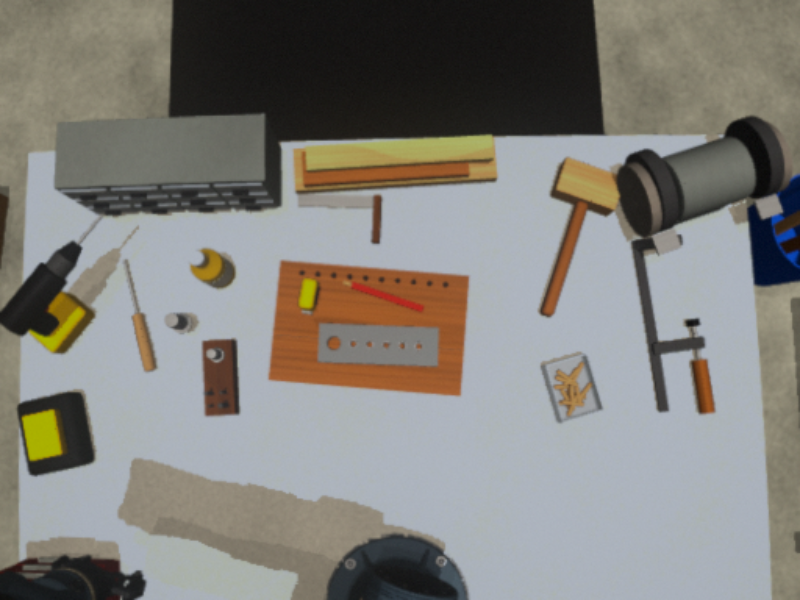

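View pics/scene0.png

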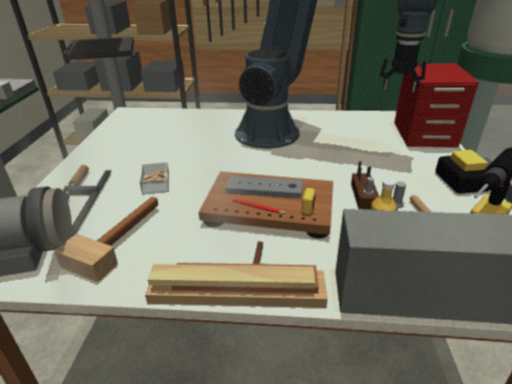

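The top picture shows the block at (137,243) in 512-wide pixels with the small pin at its far end, about (137,226). The larger look-alike pin stands at about (114,206). The template's big hole is at the left (214,220) and its end hole at about (268,221).

```bash
python3 - <<'E'
from h import *
b=cv2.imread("pics/top0.png")
cv2.imwrite("pics/crop.png",cv2.resize(b[170:275,120:310],None,fx=4,fy=4,interpolation=cv2.INTER_CUBIC))
print("pin top", at_z("top",137,226,96), "pin bbox c",at_z("top",139,228,73))
print("hole",at_z("top",268,221,72),"hang",at_z("top",214,220,72))
s=observe();w=snap("wrist","wrist0")
for l in["pin","bit_block"]:
    print(l,[(np.round(d["bbox"]).astype(int).tolist(),round(d["confidence"],2)) for d in finder.look_for(l,"wrist")[:4]])
M=R.from_rotvec(s["ee_rot"]).as_matrix();print(np.round(M,3))
P=optics.camera_params("wrist");E=np.array(P["extrinsics"]);print(np.round(E,3),P["camera_matrix"],P["k1"])
E
```

```text
pin top [510.50751291 337.60990695  96.        ] pin bbox c [505.47223446 337.14320972  73.        ]
hole [516.98641748 -57.46922912  72.        ] hang [524.3595562 107.0377691  72.       ]
pin []
bit_block [([196, 328, 242, 358], 0.94)]
[[-0.96   0.281 -0.   ]
 [ 0.281  0.96   0.   ]
 [ 0.    -0.    -1.   ]]
[[ 2.80000e-01  9.60000e-01 -0.00000e+00 -4.99532e+02]
 [-9.08000e-01  2.65000e-01 -3.24000e-01  4.26870e+01]
 [-3.11000e-01  9.10000e-02  9.46000e-01 -3.81040e+02]
 [ 0.00000e+00  0.00000e+00  0.00000e+00  1.00000e+00]] [[297.24049196   0.         256.97888548]
 [  0.         297.24049196 194.13406127]
 [  0.           0.           1.        ]] -0.026311182101214102
```

View pics/wrist0.png

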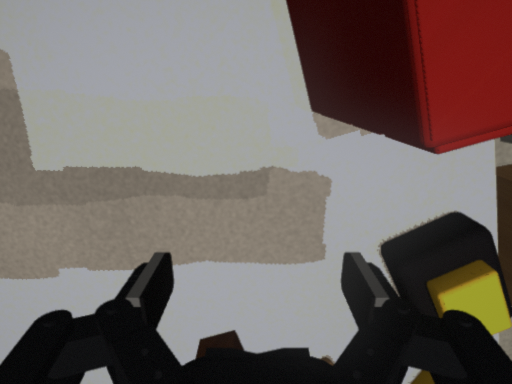

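View pics/crop.png

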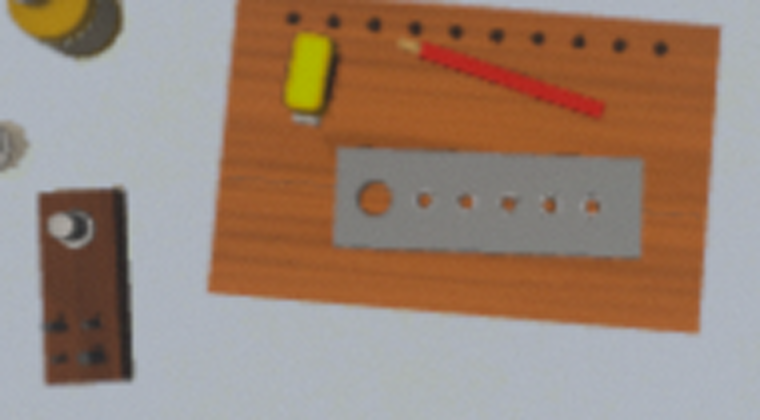

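The wrist picture shows only bench, with the fingers at columns 150 and 365. The crop puts the end hole at about (267.8,221.5) and the pin flange at about (139,227) in top pixels. I'll hover over the pin next.

```bash
python3 -m handwheel '[[0,0,0,-8.2],[0,0,0,-8.1],[-44,-18,0,0],[-44,-18,0,0],[-44,-18,0,0],[-44,-18,0,0],[-44,-18,0,0],[-44,-18,0,0],[-44,-18,0,0],[-40,-16,0,0]]' 1 100
python3 - <<'E'
from h import *
s=observe();print(s["time_s"],s["position"],s["ee_rot"])
P=optics.camera_params("wrist");w=snap("wrist","wrist1")
for l in["pin","pin_handle","bit_block"]:
    for d in finder.cut_out(l,"wrist")[:3]:
        b=d["bbox"];print(l,np.round(b),round(d["confidence"],2))
print(proj("wrist",[506,338,96],P),proj("wrist",[506,338,50],P),"flange top0",at_z("top",139,227,50),at_z("top",135,226,96))
E
```

```text
time_s: 2.0
position: [489.9, 336.8, 231.3]
ee_rot: [0.001, 3.142, 0.0]
contact_force: [-0.2, 1.3, -0.3]
width: 1.001
gripper_force: 0.0
2.0 [489.94440681 336.82457629 231.26202731] [1.10690685e-03 3.14152051e+00 6.33640245e-05]
pin [250. 175. 276. 212.] 0.85
pin [322. 241. 343. 279.] 0.56
pin_handle [320. 239. 344. 281.] 0.7
pin_handle [250. 179. 280. 211.] 0.69
pin_handle [ 79. 248. 126. 315.] 0.16
bit_block [229.  76. 288. 214.] 0.57
[258.52374151 198.45870421] [258.34841616 184.84814981] flange top0 [509.69492923 342.74748474  50.        ] [510.64668203 343.70317149  96.        ]
```

View pics/wrist1.png

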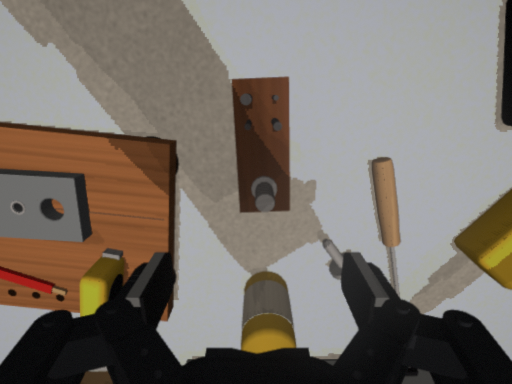

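The pin stands in the block with its handle top at (264,203) and flange at (264,188). The glue bottle at (268,310) lies beyond the fingers.

```bash
python3 - <<'E'
from h import *
print(at_z("wrist",264,203,96),at_z("wrist",264,188,50))
w=cv2.imread("pics/wrist1.png")
cv2.imwrite("pics/c2.png",cv2.resize(w[165:225,225:305],None,fx=8,fy=8,interpolation=cv2.INTER_CUBIC))
print(at_z("wrist",268,285,190), at_z("top",210/1.5625,265/1.5625,100))
E
```

```text
[509.43481649 343.92082368  96.        ] [508.37791301 344.90203909  50.        ]
[538.26042324 345.04502975 190.        ] [681.936205  344.9798147 100.       ]
```

View pics/c2.png

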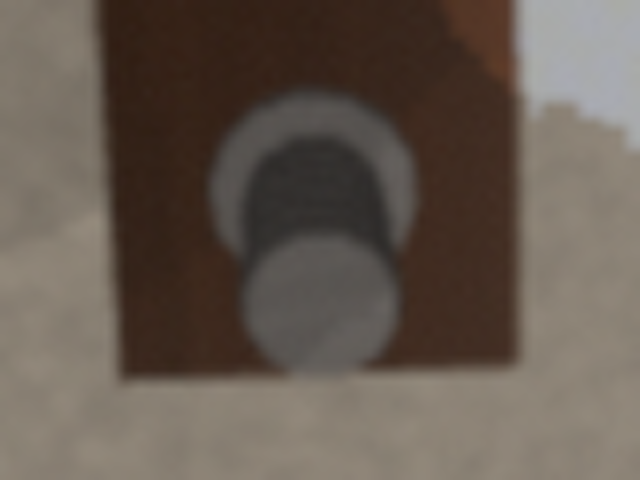

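The crop gives the handle top centre at about (264.7,202.4) and the flange at (263.8,188), so the pin is upright at about (508.8,344.5). I'll open the gripper only partly, so that it clears the bigger pin.

```bash
python3 - <<'E'
from h import *
print(at_z("wrist",327,243,0),[ (z,at_z("wrist",337,272,z)) for z in (60,90,120)])
E
python3 -m handwheel '[[-9.5,4,0,0],[-9.4,3.7,0,0],[0,0,30,0],[0,0,30,0],[0,0,20,0],[0,0,0,0]]' 0.55 100
python3 - <<'E'
from h import *
s=observe();print(s["position"],s["width"])
w=snap("wrist","wrist2")
cv2.imwrite("pics/c3.png",w[100:384,100:420,::-1])
P=optics.camera_params("wrist")
print(proj("wrist",[508.8,344.5,96],P),proj("wrist",[508.8,344.5,50],P))
E
```

```text
[605.7306473  435.58127669   0.        ] [(60, array([613.59797216, 435.25810309,  60.        ])), (90, array([593.68219743, 425.88597184,  90.        ])), (120, array([573.76642271, 416.51384059, 120.        ]))]
time_s: 2.95
position: [506.6, 345.4, 150.1]
ee_rot: [0.0, -3.139, 0.002]
contact_force: [0.5, -0.2, -0.4]
width: 0.549
gripper_force: 0.0
[506.64609956 345.44272966 150.06786042] 0.5494369035070847
[255.74312825 216.95633568] [256.00398972 196.04518717]
```

View pics/c3.png

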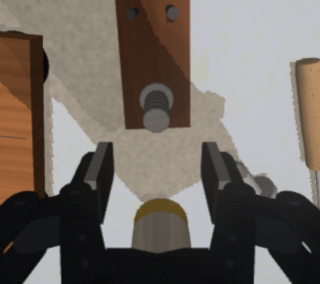

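The pin shows at about (256,220) at its top and (256,197) at its flange, within 3 px of prediction and midway between the fingers. I'll descend and grip.

```bash
python3 -m handwheel '[[-2.8,-0.8,20,0],[0,0,30,0],[0,0,30,0],[0,0,14,0],[0,0,0,0]]' 0.55 110; python3 -m handwheel '[[0,0,0,0],[0,0,0,0],[0,0,0,0],[0,0,0,0],[0,0,0,0],[0,0,0,0]]' 0 110
```

```text
time_s: 3.62
position: [510.2, 344.8, 57.5]
ee_rot: [-0.0, -3.141, 0.0]
contact_force: [0.4, -0.4, 1.0]
width: 0.548
gripper_force: 0.0
time_s: 4.38
position: [510.9, 345.2, 59.0]
ee_rot: [0.001, 3.14, 0.002]
contact_force: [-0.8, -1.6, 7.8]
width: 0.206
gripper_force: 107.0
```

```bash
python3 -m handwheel '[[0,0,-10,0],[0,0,-20,0],[0,0,-25,0],[0,0,-25,0],[0,0,-10,0],[0,-40,0,0],[-5,-50,0,0],[-5,-50,0,0],[-5,-50,0,0],[-5,-50,0,0]]'; python3 -m handwheel '[[-5,-50,0,0],[-5,-50,0,0],[-5,-40,0,0],[0,-20,0,0],[0,0,0,0],[0,0,0,0]]'
python3 - <<'E'
from h import *
s=observe();print(s["position"],s["width"],s["gripper_force"],s["contact_force"])
P=optics.camera_params("wrist");w=snap("wrist","wrist3")
cv2.imwrite("pics/c4.png",w[:,:,::-1])
h=at_z("top",267.75,221.5,72);print("hole top",h,proj("wrist",h,P))
T=np.array(s["position"]);print("foot pred",proj("wrist",T+[0,0,-49],P))
E
```

```text
time_s: 5.62
position: [529.9, 103.0, 147.2]
ee_rot: [-0.0, -3.142, 0.0]
contact_force: [0.6, 0.7, -0.4]
width: 0.209
gripper_force: 107.7
time_s: 6.38
position: [544.9, -54.4, 147.2]
ee_rot: [0.001, -3.141, -0.001]
contact_force: [-0.1, -0.5, -1.1]
width: 0.206
gripper_force: 107.7
[544.88058814 -54.37227733 147.23081341] 0.20606525845095452 107.70633816719055 [-0.05963999 -0.53239991 -1.1307669 ]
hole top [515.48240539 -56.6622559   72.        ] [254.43471509 168.5499515 ]
foot pred [257.43467326 218.38041217]
```

View pics/c4.png

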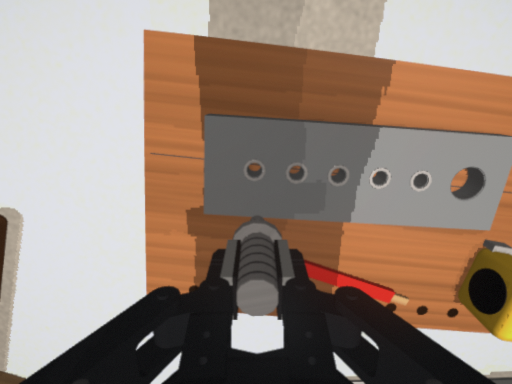

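The end hole is at (255,170) and the pin's foot at about (258,220), both close to prediction. I'll move over the hole and lower the pin.

```bash
python3 - <<'E'
from h import *
print(at_z("wrist",255,170,72),at_z("wrist",258,220,98))
w=cv2.imread("pics/wrist3.png",0)
c=w[150:190,235:275].astype(float); print(w[160:181:2,240:272:2])
E
python3 -m handwheel '[[15,-1.2,0,0],[15.5,-1,0,0],[0,0,0,0],[0,0,12,0],[0,0,10,0],[0,0,8,0],[0,0,6,0],[0,0,0,0]]'
```

```text
[516.66603995 -56.10596331  72.        ] [546.28551016 -53.82369103  98.        ]
[[ 94  93  93  93  96 102 119 117 110 101  94  91  93  93  92  93]
 [ 93  93  93  98 116 111 107 104 106 111 112  93  93  94  93  92]
 [ 93  93  94 116 112  82  69  72  70  76 109 110  95  93  93  93]
 [ 93  94 105 116  79  81  85  90  90  88  90 114 103  92  92  93]
 [ 94  93 111 102  58  77  84  90  91  89  67 101 106  92  92  92]
 [ 93  94 115  98  53  59  72  80  81  66  58 105 113  92  92  92]
 [ 94  93 110 108  60  55  56  58  57  58  59 102 108  93  92  92]
 [ 93  93 104 114  78  58  56  57  57  58  80 113 102  93  92  92]
 [ 94  94  96 115 110  84  65  66  68  84 112 112  92  91  91  93]
 [ 91  94  93  94 112 115 106 102 106 112 111  97  92  92  92  93]
 [ 92  93  93  93  91  99 107 110 106  97  93  93  92  92  92  93]]
time_s: 7.42
position: [514.3, -57.5, 110.8]
ee_rot: [-0.001, -3.141, -0.0]
contact_force: [0.9, 0.6, -1.3]
width: 0.205
gripper_force: 107.6
```

```bash
python3 -m handwheel '[[0,0,3,0],[0,0,3,0],[0,0,1.5,0],[0,0,0,0]]';python3 -m handwheel '[[0,0,1,0],[0,0,0.5,0],[0,0,0,0]]'
```

```text
time_s: 7.92
position: [514.4, -57.6, 103.7]
ee_rot: [-0.001, -3.141, 0.0]
contact_force: [0.7, 0.5, -1.0]
width: 0.209
gripper_force: 107.6
time_s: 8.3
position: [514.5, -57.6, 102.3]
ee_rot: [-0.0, -3.142, 0.0]
contact_force: [-0.5, -0.1, -2.0]
width: 0.211
gripper_force: 107.6
```

```bash
python3 -m handwheel '[[0,0,0.6,0],[0,0,0,0]]';python3 -m handwheel '[[0,0,0.6,0],[0,0,0,0]]';python3 -m handwheel '[[0,0,0.5,0],[0,0,0,0]]'
```

```text
time_s: 8.55
position: [514.5, -57.6, 101.7]
ee_rot: [-0.0, -3.142, 0.0]
contact_force: [-0.3, -0.4, -1.4]
width: 0.207
gripper_force: 107.6
time_s: 8.8
position: [514.5, -57.6, 101.1]
ee_rot: [-0.0, -3.142, 0.0]
contact_force: [0.3, 0.2, -1.7]
width: 0.21
gripper_force: 107.6
time_s: 9.05
position: [514.6, -57.6, 100.7]
ee_rot: [0.0, 3.141, 0.0]
contact_force: [-0.2, -1.3, 1.0]
width: 0.211
gripper_force: 107.6
```

```bash
python3 -m handwheel '[[0,0,0.5,0],[0,0,0,0]]';python3 -m handwheel '[[0,0,0.5,0],[0,0,0,0]]'
```

```text
time_s: 9.3
position: [514.8, -57.6, 100.5]
ee_rot: [0.0, 3.141, -0.0]
contact_force: [-1.9, -0.4, 7.1]
width: 0.203
gripper_force: 107.6
time_s: 9.55
position: [514.9, -57.6, 100.4]
ee_rot: [0.001, 3.14, -0.0]
contact_force: [-2.7, -0.8, 12.5]
width: 0.206
gripper_force: 107.8
```

```bash
python3 - <<'E'
import numpy as np
th=[0.];
while th[-1]<2*np.pi*3.6:
    r=4*th[-1]/2/np.pi; th.append(th[-1]+2.6/np.hypot(max(r,1.2),.64))
th=np.array(th);r=4*th/2/np.pi
p=np.round(np.c_[r*np.cos(th),r*np.sin(th)],1);d=np.diff(p,axis=0)
for i in range(0,len(d),5): print(i,p[i],round(np.hypot(*p[i]),1),np.round(d[i:i+5],1).tolist())
E
```

```text
0 [0. 0.] 0.0 [[-0.4, 1.1], [-1.5, -2.6], [2.3, -1.6], [2.5, 1.0], [1.1, 2.5]]
5 [4.  0.4] 4.0 [[-0.7, 2.6], [-2.0, 1.7], [-2.7, 0.3], [-2.4, -1.0], [-1.7, -2.1]]
10 [-5.5  1.9] 5.8 [[-0.5, -2.6], [0.6, -2.5], [1.5, -2.2], [2.3, -1.3], [2.6, -0.3]]
15 [ 1. -7.] 7.1 [[2.6, 0.6], [2.1, 1.5], [1.6, 2.1], [0.7, 2.6], [-0.2, 2.6]]
20 [7.8 2.4] 8.2 [[-0.9, 2.4], [-1.7, 2.0], [-2.2, 1.4], [-2.5, 0.8], [-2.6, -0.1]]
25 [-2.1  8.9] 9.1 [[-2.5, -0.8], [-2.2, -1.5], [-1.7, -1.9], [-1.1, -2.4], [-0.4, -2.6]]
30 [-10.   -0.3] 10.0 [[0.2, -2.6], [0.9, -2.5], [1.5, -2.1], [2.0, -1.7], [2.4, -1.2]]
35 [ -3.  -10.4] 10.8 [[2.5, -0.6], [2.6, 0.1], [2.5, 0.6], [2.4, 1.2], [1.9, 1.8]]
40 [ 8.9 -7.3] 11.5 [[1.6, 2.1], [1.0, 2.4], [0.5, 2.5], [-0.1, 2.6], [-0.6, 2.6]]
45 [11.3  4.9] 12.3 [[-1.2, 2.3], [-1.6, 2.0], [-2.0, 1.7], [-2.4, 1.2], [-2.5, 0.7]]
50 [ 1.6 12.8] 12.9 [[-2.6, 0.2], [-2.6, -0.3], [-2.4, -0.8], [-2.3, -1.3], [-2.0, -1.8]]
55 [-10.3   8.8] 13.5 [[-1.6, -2.0], [-1.1, -2.3], [-0.8, -2.5], [-0.2, -2.6], [0.2, -2.6]]
60 [-13.8  -3.2] 14.2 [[0.7, -2.5], [1.2, -2.4], [1.6, -2.1]]
```

```bash
python3 -m handwheel '[[-0.4,1.1,0,0],[-1.5,-2.6,0,0],[2.3,-1.6,0,0],[2.5,1,0,0],[1.1,2.5,0,0]]'
```

```text
time_s: 10.18
position: [511.7, -57.8, 100.5]
ee_rot: [0.001, 3.139, -0.002]
contact_force: [2.1, -4.2, 6.9]
width: 0.207
gripper_force: 107.9
```

```bash
python3 -m handwheel '[[-0.7,2.6,0,0],[-2,1.7,0,0],[-2.7,0.3,0,0]]'
```

```text
time_s: 10.55
position: [515.7, -52.9, 100.2]
ee_rot: [-0.001, -3.142, 0.001]
contact_force: [-6.4, -1.9, 13.6]
width: 0.208
gripper_force: 108.3
```

```bash
python3 -m handwheel '[[-2.4,-1,0,0],[-1.7,-2.1,0,0],[-0.5,-2.6,0,0]]'
```

```text
time_s: 10.92
position: [521.0, -57.6, 100.4]
ee_rot: [-0.0, 3.14, 0.003]
contact_force: [-0.9, 6.3, 12.1]
width: 0.211
gripper_force: 108.4
```

```bash
python3 -m handwheel '[[0.6,-2.5,0,0],[1.5,-2.2,0,0],[2.3,-1.3,0,0]]'
```

```text
time_s: 11.3
position: [517.4, -64.0, 100.5]
ee_rot: [0.0, 3.139, 0.001]
contact_force: [3.1, 2.4, 6.6]
width: 0.209
gripper_force: 108.3
```

```bash
python3 -m handwheel '[[2.6,-0.3,0.3,0],[2.6,0.6,0,0],[2.1,1.5,0,0]]'
```

```text
time_s: 11.68
position: [510.5, -62.9, 100.5]
ee_rot: [0.001, 3.138, -0.002]
contact_force: [4.7, -3.4, 9.2]
width: 0.205
gripper_force: 108.0
```

```bash
python3 -m handwheel '[[1.6,2.1,0,0],[0.7,2.6,0,0],[-0.2,2.6,0,0]]'
```

```text
time_s: 12.05
position: [507.8, -56.0, 100.4]
ee_rot: [0.001, 3.139, -0.003]
contact_force: [0.1, -5.6, 12.1]
width: 0.216
gripper_force: 108.4
```

```bash
python3 -m handwheel '[[-0.9,2.4,0,0],[-1.7,2,0,0],[-2.2,1.4,0,0]]'
```

```text
time_s: 12.42
position: [511.6, -49.7, 99.7]
ee_rot: [0.001, 3.141, -0.001]
contact_force: [-1.2, -1.1, -1.2]
width: 0.207
gripper_force: 107.3
```

```bash
python3 -m handwheel '[[-2.5,0.8,0,0],[-2.6,-0.1,0,0],[-2.5,-0.8,0,0]]'
```

```text
time_s: 12.8
position: [517.7, -49.0, 98.7]
ee_rot: [-0.0, -3.138, -0.002]
contact_force: [-12.9, 3.7, 5.1]
width: 0.21
gripper_force: 108.1
```

The pin dropped: the force vanished, then a lateral wall force came up. I'll go back to the likely hole centre and press gently.

```bash
python3 -m handwheel '[[2,0.5,0,0],[1.7,0.3,0,0],[0,0,1,0],[0,0,0,0]]'
```

```text
time_s: 13.3
position: [515.5, -48.7, 98.3]
ee_rot: [0.0, 3.141, 0.0]
contact_force: [-1.5, 0.6, -0.3]
width: 0.209
gripper_force: 107.7
```

```bash
python3 -m handwheel '[[0,0,1,0],[0,0,1,0],[0,0,0,0]]'
```

```text
time_s: 13.68
position: [515.1, -48.5, 96.2]
ee_rot: [-0.0, -3.141, -0.0]
contact_force: [-3.6, 2.0, 4.2]
width: 0.205
gripper_force: 107.7
```

```bash
python3 -m handwheel '[[0.5,0.3,0,0],[0,0,1,0],[0,0,0,0]]'
```

```text
time_s: 14.05
position: [514.8, -48.3, 95.3]
ee_rot: [-0.0, -3.141, -0.0]
contact_force: [-4.4, 1.1, 5.0]
width: 0.21
gripper_force: 107.8
```

```bash
python3 -m handwheel '[[0.3,0.2,0.8,0],[0,0,0.5,0],[0,0,0,0]]'
```

```text
time_s: 14.42
position: [514.3, -48.1, 93.7]
ee_rot: [-0.0, -3.141, -0.0]
contact_force: [-4.3, 1.0, -1.1]
width: 0.204
gripper_force: 107.8
```

```bash
python3 -m handwheel '[[0.4,0.1,1,0],[0,0,1.5,0],[0,0,1.5,0],[0,0,0,0]]'
```

```text
time_s: 14.92
position: [514.0, -48.1, 89.7]
ee_rot: [-0.0, -3.141, -0.0]
contact_force: [-3.2, 0.8, -3.1]
width: 0.209
gripper_force: 107.8
```

```bash
python3 -m handwheel '[[0.2,0,1,0],[0,0,1,0],[0,0,0,0]]'
```

```text
time_s: 15.3
position: [514.0, -48.1, 87.9]
ee_rot: [-0.0, -3.141, 0.0]
contact_force: [-3.8, 1.4, -0.5]
width: 0.208
gripper_force: 107.8
```

```bash
python3 -m handwheel '[[0.2,0,0.8,0],[0,0,0.7,0],[0,0,0.3,0],[0,0,0,0]]'
```

```text
time_s: 15.8
position: [514.0, -48.1, 86.9]
ee_rot: [0.001, 3.141, -0.0]
contact_force: [-8.9, 0.6, 14.5]
width: 0.215
gripper_force: 108.4
```

```bash
python3 -m handwheel '[[0.3,0,0.5,0],[0,0,0,0]]'
```

```text
time_s: 16.05
position: [514.0, -48.1, 86.9]
ee_rot: [0.0, 3.14, -0.0]
contact_force: [-9.6, 1.3, 19.3]
width: 0.206
gripper_force: 109.2
```

```bash
python3 -m handwheel '[[0,0,-0.8,0],[0,0,0,0],[0,0,0,0],[0,0,0,0]]' 0.5 && python3 -m handwheel '[[0,0,0,0],[0,0,-15,0],[0,0,-25,0],[0,0,-30,0],[0,0,-30,0],[0,0,-20,0],[10,0,-10,0],[0,0,0,0]]'
python3 - <<'E'
from h import *
s=observe();w=snap("wrist","wrist4");print(at_z("top",0,0,0)[:0])
snap("scene","scene4")
cv2.imwrite("pics/c5.png",w[:,:,::-1])
P=optics.camera_params("wrist")
for dx in(-1,0,1):print(proj("wrist",[515+dx,-48,124],P),proj("wrist",[515+dx,-48,78],P))
E
```

```text
time_s: 16.55
position: [513.6, -48.1, 86.5]
ee_rot: [0.0, 3.142, -0.0]
contact_force: [-0.3, -0.5, 0.6]
width: 0.499
gripper_force: 0.0
time_s: 17.55
position: [503.1, -48.1, 217.2]
ee_rot: [0.001, 3.141, -0.0]
contact_force: [-0.2, -0.0, -1.3]
width: 0.501
gripper_force: 0.0
[]
[257.45426046 209.95323318] [257.41117767 192.7310258 ]
[257.45275775 211.04343577] [257.40994673 193.68029906]
[257.45125856 212.13082458] [257.40871823 194.62750857]
```

View pics/c5.png

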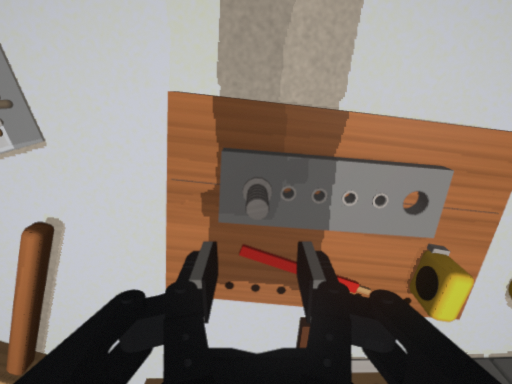

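The pin is upright and seated: its handle top is at (258,209) and its flange at (258,193), matching prediction. The template lies flat along the panel, and the tape and pencil are undisturbed.

```bash
python3 -c "
from h import *
print(ctrl.hand_in())"
```

```text
the job is handed in; nothing more can be done
None
```

The small index pin is fully home through the template's end hole into the panel's hidden dowel hole, upright with its flange down and released; bearing-down force read at most about 19 N, under the 40 N dent limit. The job was handed in after about 18 s of robot time; no verdict was returned.

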